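Sweep the skiving slab clear with the scraper from the tin

ROBOT

A 6-joint arm with a two-finger parallel gripper is mounted at the origin on the work surface. World frame = base frame: x ahead of the robot, y to its left, z up, the work surface at z = 0. Lengths are in m, angles in rad, forces in N, time in s.
With the tool pointing down it reaches from about 0.3 to 0.875 m from the base axis. Payload 4.2 kg.
Tool frame: the origin (TCP) lies at the very end of the fingers, on their centre line; the grasp point (between the pads) lies 19 mm behind it (bot.tcp_to_grasp is the distance from the TCP to the grasp point, in m); z points along the fingers, y is the line along which they close (so a half turn about z gives the same grasp; the last joint's range is limited). The gripper opens to 85 mm and grips with 20 to 120 N. Pads are 22 mm wide; open, the fingers measure 114 mm over their backs; the gripper's body (76 mm by 85 mm) begins 54 mm behind the grasp point. The pads swing forward as they close: fully open they stand 13 mm farther back than shut.
Start: joints at [-1.273, 0.32, 1.565, -0, 1.257, -0.02], TCP at [0.18, -0.546, 0.231] pointing down, gripper open.
Joint ranges: [-3.11, 3.11], [-0.84, 2.01], [0.21, 2.61], [-1.34, 4.49], [0.05, 2.63], [-2.56, 2.56]. Speed limits (rad/s): [2.57, 2.57, 3.14, 3.14, 3.14, 3.14].

INTERFACE

Orientations are given as a rotation vector (axis times angle).
In Python, from station import readout, get_image, calibration, bot gives the robot as it stands.
- The arm moves only by the tool move_arm, never from a script. Its argument "steps" is a list that holds one entry, the list of rows, each a list of 7 numbers: the shift along the tool's x, y, z in cm, then the turn, a rotation vector about the tool's x, y, z in rad, then the closure, from -1 (fully open) to 1 (shut). A call has 1 to 12 rows; each row shifts and turns the commanded pose from where the row before left it, along the tool's axes as they then stand; what a row does not reach is not made up. A row lasts 1/8 s, in which the tool goes at most 62.5 mm and 10.7 degrees, less where a joint would pass 70% of its speed; a pose out of reach is approached as far as the arm can. A call is refused whole if a number of a shift passes 6.25 or a number of a turn 0.188, either way. A call with a gripper value outside its range is refused whole. The fingers move at their own pace and stop on an object; the grip force is fixed at half the most. Time passes only in rows, so rows that do not move let the fingers close. It gives the time, the measured TCP pose, the force, the opening and the grip force at its end, in the units of the state.
- readout.state(): the state, without advancing time (a new reading comes with each control period).
- get_image(name): name is "side" or "top"; returns (picture, depth): 480x640x3 uint8, red, green, blue; 480x640 float32, m along the optical axis (not along the pixel's ray), 0 where there is no reading.
- calibration(name): a dict with "mtx" (3x3 intrinsics, pixels), "rvec" (rotation vector, rad) and "tvec" (3), from world to camera coordinates, as OpenCV has them. Camera axes: x right, y down, z forward; pixel columns grow to the right and rows downward; lengths in m; the calibration is good to about 2 mm. A picture is of the moment at which its call begins. calibration takes no time and is no camera call.
- bot.job_done(): hands the job in; it is judged then, once.
The state is a dict: "time": time; "qpos": joint angles; "joint_vel": joint speeds; "effort": joint torques, N m; "position": TCP position; "orientation": TCP orientation; "wrist_force": force on the tool from outside, world axes, zero at the start; "ft_torque": the same for the moment, N m; "width": opening from 0.0 (shut) to 1.0 (fully open); "grasp_force": force on a finger pad.
Only numpy, scipy, OpenCV 4.12 (cv2) and the standard library are available. Lean on these libraries where they do the work, as an engineer would, in place of code of your own. Each camera call takes 0.05 s, during which the arm holds its last target. There are 200 camera calls.

TASK

Fetch the scraper block out of the deep tin, use it to sweep all five steel offcuts off the marble slab into the steel pan at its end, then lower the scraper back to the bottom of the tin, still in the grip, and let go so that it stands upright there. Leave the tin standing where it is, and do not disturb the jar, the brush canister or the shoe last.

Things in the scene. Friction and masses are not known exactly. Their poses are not given: they have to be found in the camera images.
- scraper_center (a point): Dark wood scraper, an upside-down T standing loose in the tin, any yaw: foot 70 (its x) x 20 (y) x 22 mm high with a steel band; on it an upright flat grip 36 (x) x 10 mm (y), to 72 mm above the underside, 28 mm below the tin's rim. 90 g. Point: half-way up, 36 mm above the underside; z up. Pinch the top 15 to 20 mm across the thickness; sweep with the foot 0 to 3 mm above the marble.
- tin: Plain round open steel tin, loose, upright, about 0.6 kg: outer diameter 106 mm, 103 mm high, straight 3 mm wall, inner diameter 100 mm, floor 3 mm thick (so 100 mm deep inside). Wide open fingers do not fit in. Origin: centre of its underside, z up. It stands on the left or the right of the bench.
- slab: Fixed marble slab, 124 mm along its x and 180 mm along its y, top face 30 mm above the bench, with a wooden lip 8 mm wide along each long side (x = -70 to -62 mm and +62 to +70 mm) that rises 10 mm above the marble. Both ends (y = -90 and +90 mm) are open and flush. Origin: centre of the underside, on the bench.
- pan: Fixed open steel pan that abuts one open end of the slab (the +y or the -y end of the slab; read its position): 140 mm along its x, 100 mm along its y, axes parallel to the slab's, 3 mm walls and floor. The walls next to the slab and opposite are 26 mm high (4 mm below the marble), the other two 40 mm. Origin: centre of the underside; it lies 140 mm from the slab's origin along the slab's y.
- stack: Fixed stack of cork sheets, 138 by 98 mm, 26 mm high, abutting the other end of the slab. Not a place for offcuts. Origin: centre of the underside.
- jar: Bystander: squat closed glass jar, 56 mm in diameter, 75 mm high, standing on the cork stack close to the slab's end. Origin: centre of its underside.
- canister: Bystander: grey canister 64 mm in diameter, 100 mm high, with brush handles standing up to 152 mm; on the other side of the bench from the tin. Origin: centre of its underside.
- last: Bystander: green shoe last between robot and slab, 160 mm long along its y (toe at +y), up to 60 mm wide, 97 mm high at the heel. Origin: on its underside, about the middle.
- chip0_center (a point): Rectangular steel offcut 18 x 12 x 7 mm, about 12 g, lying flat and loose on the marble. The point is its centre, 3.5 mm above its underside.
- chip1_center (a point): Round steel offcut, 17 mm in diameter, 7 mm thick, about 12 g, lying flat and loose on the marble. The point is its centre, 3.5 mm above its underside.
- chip2_center (a point): Rectangular steel offcut 18 x 12 x 7 mm, about 12 g, lying flat and loose on the marble. The point is its centre, 3.5 mm above its underside.
- chip3_center (a point): Round steel offcut, 17 mm in diameter, 7 mm thick, about 12 g, lying flat and loose on the marble. The point is its centre, 3.5 mm above its underside.
- chip4_center (a point): Rectangular steel offcut 18 x 12 x 7 mm, about 12 g, lying flat and loose on the marble. The point is its centre, 3.5 mm above its underside.

How it is judged:
By the outcome, as a careful person would: the job done as asked, in the order asked, and still so for the second after the job is handed in, with the robot touching nothing.
It also fails if it takes over 69 s, if anything falls off the work surface, if the arm or the gripper's body presses on something with over 40 N, if the wrist force passes 120 N, or if a joint passes its speed limit or range.

## Working session

There is one attempt and no reset: what is moved stays moved. The work goes in short steps, Python scripts to look and compute and a tool call to move; the robot and the scene stay as the last step left them, time stands still between calls to the robot, and variables do not carry over. Pictures are saved under pics/ and viewed, at most 10 in all, crops included, and the job is handed in when it is done.

Besides the shell and the picture viewer there is one more tool, called after "Request:" as name(argument=value, ...) on one line, values as JSON. move_arm: Moves the arm, as the interface text tells. Its arguments: {"type":"object","properties":{"steps":{"type":"array","items":{"type":"array","items":{"type":"array","items":{"type":"number"}}}}},"required":["steps"]}

```bash
ls; mkdir -p pics
python3 - <<'E'
from station import readout,get_image,calibration,bot
import cv2,numpy as np
s=readout.state();print(s)
for n in("top","side"):
    im,d=get_image(n);cv2.imwrite(f"pics/{n}0.png",im[:,:,::-1]);np.save(f"{n}0.npy",d);c=calibration(n)
    R=cv2.Rodrigues(np.array(c["rvec"]))[0];print(n,np.array(c["mtx"]).tolist(),-R.T@np.array(c["tvec"]).ravel(),R.round(3).tolist())
E
```

```text
pics
{'time': 0.0, 'qpos': array([-1.27298650e+00,  3.20285418e-01,  1.56569704e+00, -2.58909134e-05,
        1.25740552e+00, -1.99840590e-02]), 'joint_vel': array([ 0.00093614,  0.0018859 , -0.00155251,  0.00159683, -0.00077371,
        0.00069803]), 'effort': array([-9.58886994e-04, -4.15522027e+01, -2.34159207e+01, -8.25604911e-05,
        8.10431287e-03,  1.14952860e-05]), 'position': array([ 0.17952954, -0.54573939,  0.230479  ]), 'orientation': array([-3.10026191e+00, -4.96823110e-01,  4.28550793e-04]), 'wrist_force': array([-0.76209172, -0.21497656,  0.50411807]), 'ft_torque': array([-0.00624586, -0.01421087, -0.00380325]), 'grasp_force': 0.0, 'width': 0.9995949586716193}
top [[469.85030952226583, 0.0, 322.6130124092879], [0.0, 469.85030952226583, 242.25968618583943], [0.0, 0.0, 1.0]] [ 0.36502238 -0.01007608  0.87826527] [[0.168, -0.986, -0.004], [-0.966, -0.164, -0.2], [0.197, 0.037, -0.98]]
side [[622.5367817475958, 0.0, 308.46276735709705], [0.0, 622.5367817475958, 235.78293340885233], [0.0, 0.0, 1.0]] [ 0.38022024 -0.59541843  0.83864187] [[0.976, -0.217, -0.007], [-0.176, -0.77, -0.613], [0.127, 0.6, -0.79]]
```

View pics/top0.png

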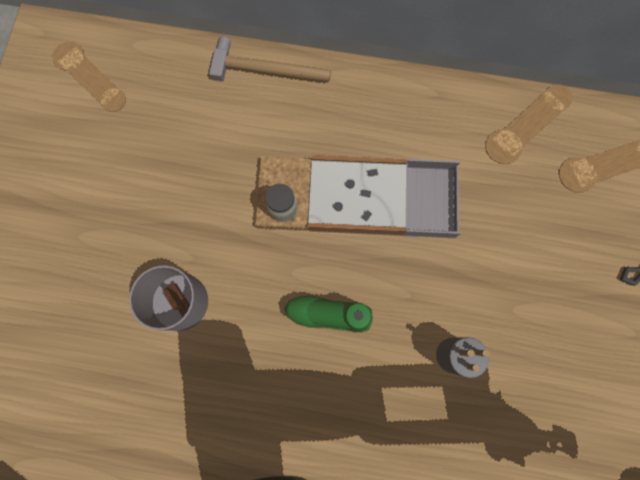

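View pics/side0.png

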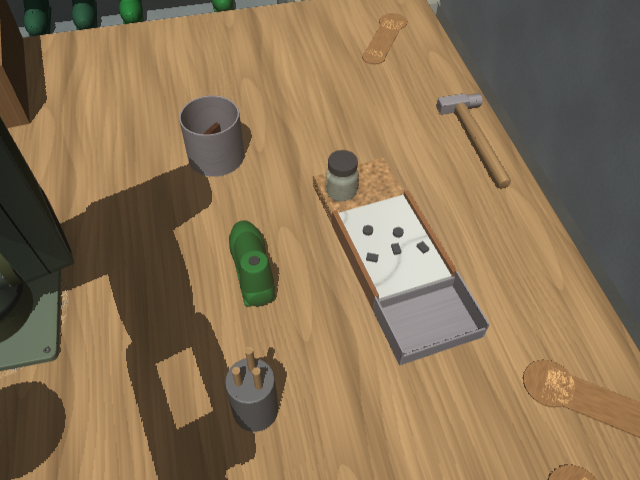

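The top view shows the tin at (168,299) with the scraper inside at (176,298). The slab spans (308,160)-(407,230), with the pan on its right (world -y) and the jar at (281,200). The canister is at (469,357) and the last at (330,314). The five chips are at (372,173), (350,184), (365,193), (338,207) and (366,215). The side view agrees.

```bash
cat > h.py <<'E'
import cv2,numpy as np
from station import readout,get_image,calibration,bot
def cloud(n,d):
    c=calibration(n);K=np.array(c["mtx"]);R=cv2.Rodrigues(np.array(c["rvec"]))[0];t=np.array(c["tvec"]).ravel()
    v,u=np.mgrid[:480,:640];P=np.stack([(u-K[0,2])/K[0,0]*d,(v-K[1,2])/K[1,1]*d,d],-1)
    P=(P-t)@R;P[d==0]=np.nan;return P
def circ(xy):
    A=np.c_[2*xy,np.ones(len(xy))];s=np.linalg.lstsq(A,(xy**2).sum(1),rcond=None)[0]
    return s[:2],np.sqrt(s[2]+s[:2]@s[:2])
def rect(xy):
    c,s,a=cv2.minAreaRect((xy*1000).astype(np.float32));return np.round(c,1),np.round(s,1),round(a,1)
E
python3 - <<'E'
from h import *
for n in("top","side"):
    im=cv2.imread(f"pics/{n}0.png").astype(int);d=np.load(f"{n}0.npy");P=cloud(n,d);z=P[...,2];X,Y=P[...,0],P[...,1]
    print(n,"table z",np.nanmedian(z[350:,:][abs(z[350:,:])<.03]))
    tx=(abs(X-.365)<.4)
    # approximate tin region by pixel
    reg=np.zeros((480,640),bool)
    if n=="top": reg[255:340,120:220]=1
    else: reg[85:180,170:255]=1
    rim=reg&(z>.098)&(z<.108);xy=P[rim][:,:2];c,r=circ(xy);print("rim",rim.sum(),c,r,xy.min(0),xy.max(0))
    ins=reg&(np.hypot(X-c[0],Y-c[1])<.046)&(im[...,2]-im[...,0]>15)
    q=P[ins];print("scraper px",len(q),np.histogram(q[:,2],bins=np.arange(0,.11,.01)))
    for lo,hi in((.066,.085),(.018,.034)):
        g=q[(q[:,2]>lo)&(q[:,2]<hi)]
        if len(g)>4: print(lo,len(g),g.mean(0),rect(g[:,:2]))
    w=(im.min(-1)>150)&(z>.02)&(z<.045);k,l,st,ce=cv2.connectedComponentsWithStats(w.astype(np.uint8));i=1+st[1:,4].argmax()
    m=(l==i);print("slab",m.sum(),np.median(z[m]),rect(P[m][:,:2]))
    hull=cv2.convexHull(np.argwhere(m)[:,::-1].astype(np.int32));f=np.zeros((480,640),np.uint8);cv2.fillConvexPoly(f,hull,1)
    ch=(f>0)&(im.max(-1)<110);k,l,st,ce=cv2.connectedComponentsWithStats(ch.astype(np.uint8))
    for j in range(1,k):
        if st[j,4]>10: print("chip",ce[j].round(1),st[j,4],np.nanmean(P[l==j],0).round(4))
E
```

```text
top table z -0.00020637997238681985
rim 459 [0.38511673 0.26569766] 0.051170849292512616 [0.33264647 0.21298327] [0.43750625 0.31861048]
scraper px 460 (array([  8,  23, 187,  26,  28,  30,  30, 128,   0,   0]), array([0.  , 0.01, 0.02, 0.03, 0.04, 0.05, 0.06, 0.07, 0.08, 0.09, 0.1 ]))
0.066 138 [0.38522431 0.25985451 0.07396805] (array([385.1, 260.6]), array([35.4,  9.9]), 44.3)
0.018 202 [0.3913183  0.26181303 0.02489001] (array([388.9, 263.7]), array([61.1, 20. ]), 43.7)
slab 5430 0.029761654253685016 (array([639.9, -28.2]), array([121.6, 181.8]), 6.9)
chip [372.  172.4] 50 [ 0.6821 -0.0475  0.0363]
chip [349.4 183.6] 57 [ 0.653  -0.0089  0.0368]
chip [365.2 192.9] 52 [ 0.6399 -0.0411  0.0368]
chip [337.4 206.2] 57 [0.6058 0.0062 0.0368]
chip [366. 215.] 54 [ 0.598  -0.0488  0.0364]
side table z -0.00016860846038322283
rim 443 [0.38579932 0.26723336] 0.051221781379901375 [0.33325837 0.21422292] [0.43824823 0.32175732]
scraper px 118 (array([ 0,  0,  0,  0,  0,  3, 27, 88,  0,  0]), array([0.  , 0.01, 0.02, 0.03, 0.04, 0.05, 0.06, 0.07, 0.08, 0.09, 0.1 ]))
0.066 102 [0.38859071 0.26346923 0.07351985] (array([387.9, 263.8]), array([34.4, 12.8]), 48.2)
slab 6143 0.029981410286956174 (array([639.1, -24.9]), array([126.8, 183.1]), 6.7)
chip [367.5 229.9] 79 [0.6066 0.0048 0.0361]
chip [397.5 232. ] 78 [ 0.6534 -0.0101  0.0359]
chip [422.5 246.8] 79 [ 0.6833 -0.0482  0.0361]
chip [395.7 248.5] 79 [ 0.6405 -0.0417  0.0359]
chip [371.8 257.3] 82 [ 0.5982 -0.0501  0.0359]
```

```bash
cat >> h.py <<'E'
SL=np.array([.6395,-.0265]);SY=np.radians(6.8)
def slab(xy): # world->slab
    d=np.asarray(xy)-SL;c,s=np.cos(SY),np.sin(SY);return np.array([d[...,0]*c+d[...,1]*s,-d[...,0]*s+d[...,1]*c]).T
def world(x,y):
    c,s=np.cos(SY),np.sin(SY);return SL+[x*c-y*s,x*s+y*c]
def tool(): # x,y,z,yaw(tool x), tilt
    s=readout.state();R=cv2.Rodrigues(np.array(s["orientation"]))[0];return *s["position"],np.degrees(np.arctan2(R[1,0],R[0,0])),R,s
def go(x,y,z,yaw=None): # total needed in tool axes (cm), yaw turn about tool z
    a=tool();print("now",np.round(a[:3],4),"yaw",round(a[3],2),"tilt",a[4][2].round(4),"need cm",(a[4].T@(np.array([x,y,z])-a[:3])*100).round(2),
      "turn z",None if yaw is None else round(-np.radians(yaw-a[3]),3),"w",round(a[5]["width"],3),"F",np.round(a[5]["wrist_force"],1),"t",a[5]["time"])
E
python3 - <<'E'
from h import *
c=np.array([[.682,-.048],[.653,-.0095],[.640,-.0414],[.606,.0055],[.598,-.0495]]);print((slab(c)*1000).round(1))
for n in("top","side"):
    P=cloud(n,np.load(f"{n}0.npy"));q=P[np.isfinite(P[...,2])];s=slab(q[:,:2]);
    for nm,m in(("jar",(abs(s[:,0])<.08)&(s[:,1]>.08)&(s[:,1]<.2)&(q[:,2]>.094)&(q[:,2]<.11)),("hi",(np.hypot(q[:,0]-.42,q[:,1])<.13)&(q[:,2]>.06)&(q[:,2]<.1)),
     ("can",(abs(q[:,1]+.28)<.1)&(abs(q[:,0]-.37)<.12)&(q[:,2]>.09)&(q[:,2]<.16))):
        r=q[m];print(n,nm,len(r),r.min(0).round(3) if len(r) else'',r.max(0).round(3) if len(r) else'', (slab(r[:,:2]).min(0),slab(r[:,:2]).max(0)) if nm=="jar" else"")
go(.42,-.25,.29,30)
E
```

```text
[[ 39.7 -26.4]
 [ 15.4  15.3]
 [ -1.3 -14.9]
 [-29.5  35.7]
 [-43.9 -17.9]]
top jar 636 [0.563 0.082 0.094] [0.612 0.131 0.105] (array([-0.06038604,  0.11438073]), array([-0.01121733,  0.16311652]))
top hi 1343 [ 0.387 -0.081  0.06 ] [0.433 0.023 0.099] 
top can 1281 [ 0.343 -0.276  0.09 ] [ 0.406 -0.212  0.153] 
side jar 572 [0.564 0.081 0.094] [0.613 0.134 0.105] (array([-0.05932033,  0.1125653 ]), array([-0.01003924,  0.16562082]))
side hi 1381 [ 0.388 -0.084  0.06 ] [0.436 0.024 0.099] 
side can 1980 [ 0.344 -0.275  0.09 ] [ 0.407 -0.212  0.153] 
now [ 0.1795 -0.5458  0.2305] yaw 18.21 tilt [ 0.     -0.0016 -1.    ] need cm [ 32.08 -20.6   -5.91] turn z -0.206 w 0.994 F [-0.4 -0.4 -0. ] t 0.1
```

Request:
move_arm(steps=[[[4,-2.5,-0.75,0,0,0,0.3],[4,-2.5,-0.75,0,0,0,0.3],[4,-2.5,-0.75,0,0,0,0.3],[4,-2.5,-0.75,0,0,0,0.3],[4,-2.5,-0.75,0,0,0,0.3],[4,-2.5,-0.75,0,0,0,0.3],[4,-2.5,-0.75,0,0,0,0.3],[4,-3,-0.75,0,0,0,0.3],[2.1,-4.5,0,0,0,0,0.3],[2.1,-4.5,0,0,0,0,0.3],[2.1,-4.5,0,0,0,0,0.3],[2.1,-4.5,0,0,0,0,0.3]]])

```text
time: 1.6
position: [0.4429, -0.0527, 0.291]
orientation: [-3.102, -0.497, 0.001]
wrist_force: [0.0, -0.1, 0.7]
width: 0.35
grasp_force: 0.0
```

Request:
move_arm(steps=[[[2.1,-4.5,0,0,0,0,0.3],[0.3,-4.5,0,0,0,-0.15,0.3],[1,-4.5,0,0,0,-0.15,0.3],[1.7,-4.2,0,0,0,-0.15,0.3],[2.3,-3.8,0,0,0,0,0.3],[2,-3.8,0,0,0,0,0.3]]])

```text
time: 2.35
position: [0.3935, 0.2134, 0.291]
orientation: [2.913, 1.177, -0.001]
wrist_force: [0.3, 0.4, 0.3]
width: 0.348
grasp_force: 0.0
```

Run:
```python
from h import *
go(.3863,.2623,.16,44.5)
print(readout.state()["qpos"])
```

```text
now [0.3935 0.2134 0.291 ] yaw 44.0 tilt [-5.e-04  0.e+00 -1.e+00] need cm [ 2.89 -4.02 13.09] turn z -0.009 w 0.348 F [0.3 0.4 0.3] t 2.35
[ 4.71335466e-01  8.07243817e-02  1.72334875e+00 -1.77806415e-04
  1.33799741e+00  1.27414620e+00]
```

Move above the scraper and down to 0.16, then check against the camera for alignment.

Request:
move_arm(steps=[[[1.45,-2,3,0,0,-0.009,0.3],[1.45,-2,3,0,0,0,0.3],[0,0,3.5,0,0,0,0.3],[0,0,3.5,0,0,0,0.3],[0,0,0,0,0,0,0.3]]])

```text
time: 2.98
position: [0.3851, 0.2598, 0.159]
orientation: [2.906, 1.19, -0.011]
wrist_force: [1.4, -0.2, 0.8]
width: 0.35
grasp_force: 0.0
```

Run:
```python
from h import *
go(.3863,.2623,.053,44.5)
a,d=get_image("side");b,_=get_image("top")
o=np.hstack([cv2.resize(a[60:210,140:290],(400,400)),cv2.resize(b[230:380,100:250],(400,400))])
cv2.imwrite("pics/a1.png",o[:,:,::-1])
for n in("side","top"):
    c=calibration(n);t=tool()
    print(n,cv2.projectPoints(np.array([t[:3]]),c["rvec"],c["tvec"],c["mtx"],None)[0].ravel())
P=cloud("side",d)[60:210,140:290].reshape(-1,3);f=P[(P[:,2]>.162)&(P[:,2]<.19)];print(len(f),f.mean(0),rect(f[:,:2]))
```

```text
now [0.3851 0.2598 0.159 ] yaw 44.52 tilt [-0.0067 -0.0013 -1.    ] need cm [ 0.33 -0.08 10.6 ] turn z 0.0 w 0.35 F [ 1.4 -0.2  0.8] t 2.975
side [205.51223454  90.03865417]
top [151.3951233 292.8653913]
343 [0.38424706 0.25663995 0.1768231 ] (array([385.3, 258.3]), array([24.8, 60.7]), 37.6)
```

View pics/a1.png

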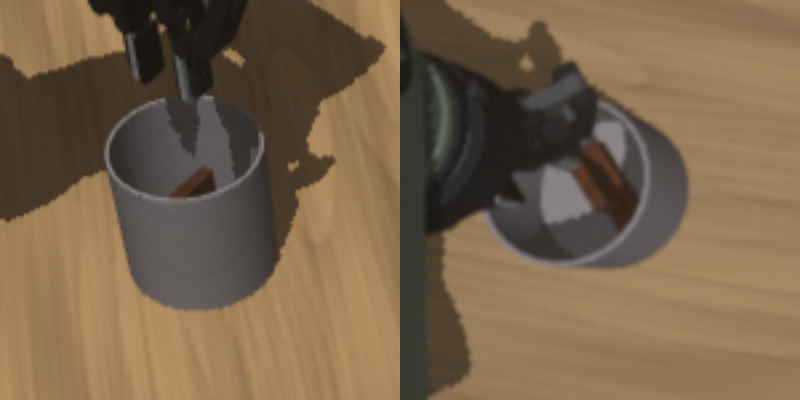

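The left crop shows the fingers hanging centred over the tin mouth at about (185,90). The right crop shows the scraper grip at (605,175), in line with the gripper. I'm going down.

Request:
move_arm(steps=[[[0.3,-0.1,2,0,0,0,0.3],[0,0,2,0,0,0,0.3],[0,0,2,0,0,0,0.3],[0,0,2,0,0,0,0.3],[0,0,1.5,0,0,0,0.3],[0,0,1,0,0,0,0.3],[0,0,0,0,0,0,0.3]]])

```text
time: 3.95
position: [0.3894, 0.2642, 0.057]
orientation: [-2.907, -1.189, -0.003]
wrist_force: [-0.6, 0.5, 0.1]
width: 0.352
grasp_force: 0.0
```

Run:
```python
from h import *
go(.3863,.2623,.053,44.5)
```

```text
now [0.3894 0.2642 0.057 ] yaw 44.5 tilt [ 2.e-03  5.e-04 -1.e+00] need cm [-0.36 -0.08  0.4 ] turn z -0.0 w 0.352 F [-0.6  0.5  0.1] t 3.95
```

Request:
move_arm(steps=[[[-0.35,-0.1,0.4,0,0,0,0.3],[0,0,0,0,0,0,0.3],[0,0,0,0,0,0,0.5],[0,0,0,0,0,0,0.7],[0,0,0,0,0,0,0.8],[0,0,0,0,0,0,1],[0,0,0,0,0,0,1],[0,0,0,0,0,0,1],[0,0,0,0,0,0,1],[0,0,0,0,0,0,1]]])

```text
time: 5.2
position: [0.3852, 0.2619, 0.0526]
orientation: [2.907, 1.19, -0.0]
wrist_force: [-2.1, -1.5, 6.0]
width: 0.104
grasp_force: 59.1
```

Run:
```python
from h import *
go(.3863,.2623,.053,44.5)
print(readout.state()["grasp_force"])
```

```text
now [0.3852 0.2619 0.0526] yaw 44.51 tilt [-2.e-04  2.e-04 -1.e+00] need cm [ 0.11  0.04 -0.04] turn z 0.0 w 0.104 F [-2.1 -1.5  6. ] t 5.2
59.11315619945526
```

Gripped. Lifting straight up.

Request:
move_arm(steps=[[[0,0,-0.5,0,0,0,1],[0,0,-1,0,0,0,1],[0,0,-1.5,0,0,0,1],[0,0,-2,0,0,0,1],[0,0,-2,0,0,0,1],[0,0,-2,0,0,0,1],[0,0,-2.5,0,0,0,1],[0,0,-3,0,0,0,1],[0,0,-2,0,0,0,1],[0,0,0,0,0,0,1]]])

```text
time: 6.45
position: [0.3859, 0.2625, 0.2189]
orientation: [-2.907, -1.19, -0.006]
wrist_force: [-0.0, -0.2, -0.9]
width: 0.101
grasp_force: 58.5
```

Run:
```python
from h import *
a,d=get_image("side");b,e=get_image("top")
o=np.hstack([cv2.resize(a[20:220,120:320],(400,400)),cv2.resize(b[200:380,60:240],(400,400))])
cv2.imwrite("pics/a2.png",o[:,:,::-1])
T=tool();R=T[4];p=np.array(T[:3])
for n,D,im in(("side",d,a),("top",e,b)):
    P=cloud(n,D);im=im.astype(int);m=(np.hypot(P[...,0]-p[0],P[...,1]-p[1])<.06)&(P[...,2]>.13)&(P[...,2]<.26)&(im[...,0]-im[...,2]>15)
    q=(P[m]-p)@R*1000
    if len(q): print(n,len(q),np.percentile(q,[2,50,98],axis=0).round(1).tolist())
    P=P.reshape(-1,3);rim=P[(P[:,2]>.098)&(P[:,2]<.107)&(np.hypot(P[:,0]-.385,P[:,1]-.266)<.065)];print("rim",len(rim),circ(rim[:,:2]))
x,y=world(.020,.062)
go(x,y,.205,6.8)
```

```text
side 809 [[-32.3, -9.1, -25.3], [-9.3, 4.8, 24.9], [35.4, 11.2, 40.7]]
rim 436 (array([0.38586704, 0.26707865]), np.float64(0.051226230861661455))
top 496 [[-34.6, -9.5, -24.4], [-17.5, 4.3, 26.7], [5.9, 10.7, 37.9]]
rim 333 (array([0.38506953, 0.26570211]), np.float64(0.051143293783322996))
now [0.3847 0.2617 0.2167] yaw 44.51 tilt [-1.e-03 -2.e-04 -1.e+00] need cm [ 3.34 34.73  1.17] turn z 0.658 w 0.098 F [ 0.1 -1.  -1.7] t 6.55
```

View pics/a2.png

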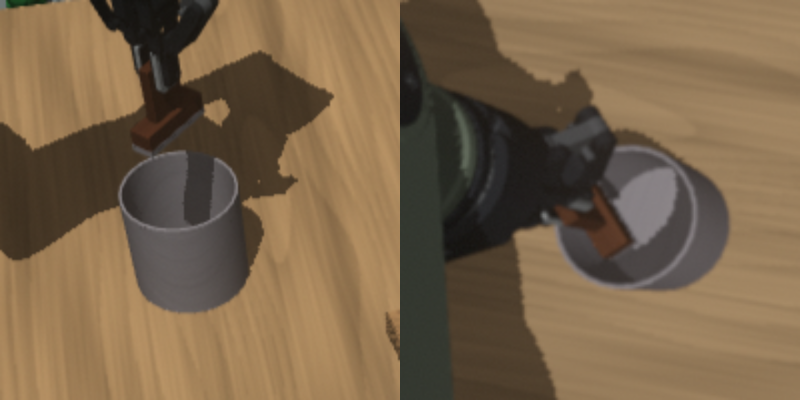

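The side crop shows the scraper held upright and clear of the tin. Its foot is about ±34 mm and ±10 mm around the tool axis, and the tin has not moved. Now over to the slab.

Request:
move_arm(steps=[[[0,0,0,0,0,0.16,1],[0,0,0,0,0,0.166,1],[0,0,0,0,0,0.166,1],[0,0,0,0,0,0.166,1],[3,3.2,0,0,0,0,1],[3,3.2,0,0,0,0,1],[3,3.2,0,0,0,0,1],[3,3.2,0,0,0,0,1],[3,3.2,0,0,0,0,1],[3,3.2,0,0,0,0,1],[3,3.2,0,0,0,0,1],[2.8,3,0,0,0,0,1]]])

```text
time: 8.05
position: [0.652, 0.0369, 0.2152]
orientation: [-3.136, -0.186, 0.005]
wrist_force: [0.9, 1.4, -0.9]
width: 0.101
grasp_force: 58.6
```

Request:
move_arm(steps=[[[0,0,0,0,0,0,1],[0,0,0,0,0,0,1]]])

```text
time: 8.3
position: [0.6506, 0.0382, 0.2157]
orientation: [-3.136, -0.186, 0.005]
wrist_force: [-0.2, -0.1, -0.1]
width: 0.106
grasp_force: 58.7
```

Run:
```python
from h import *
x,y=world(.020,.062)
go(x,y,.0815,6.8);print(slab(tool()[:2]))
```

```text
now [0.6506 0.0382 0.2157] yaw 6.79 tilt [-3.4e-03 -7.0e-04 -1.0e+00] need cm [ 0.17  0.1  13.42] turn z -0.0 w 0.106 F [-0.2 -0.1 -0.1] t 8.3
[0.01871588 0.06295688]
```

Request:
move_arm(steps=[[[0.1,0,3,0,0,0,1],[0,0,3,0,0,0,1],[0,0,3,0,0,0,1],[0,0,2,0,0,0,1],[0,0,1.5,0,0,0,1],[0,0,0.5,0,0,0,1],[0,0,0,0,0,0,1],[0,0,0,0,0,0,1]]])

```text
time: 9.3
position: [0.6532, 0.0382, 0.0883]
orientation: [3.136, 0.187, 0.003]
wrist_force: [0.8, -0.1, -1.2]
width: 0.104
grasp_force: 58.7
```

Run:
```python
from h import *
x,y=world(.020,.062)
go(x,y,.0815,6.8)
a,d=get_image("side");go(x,y,.0815,6.8);print(slab(tool()[:2]))
o=cv2.resize(a[150:350,290:490],(600,600));cv2.imwrite("pics/a3.png",o[:,:,::-1])
```

```text
now [0.6532 0.0382 0.0883] yaw 6.81 tilt [ 1.8e-03  2.0e-04 -1.0e+00] need cm [-0.13  0.06  0.68] turn z 0.0 w 0.104 F [ 0.8 -0.1 -1.2] t 9.3
now [0.6532 0.0381 0.0883] yaw 6.81 tilt [ 1.8e-03  2.0e-04 -1.0e+00] need cm [-0.13  0.06  0.68] turn z 0.0 w 0.102 F [-0.1  0.6 -0.9] t 9.35
[0.02125449 0.06256495]
```

View pics/a3.png

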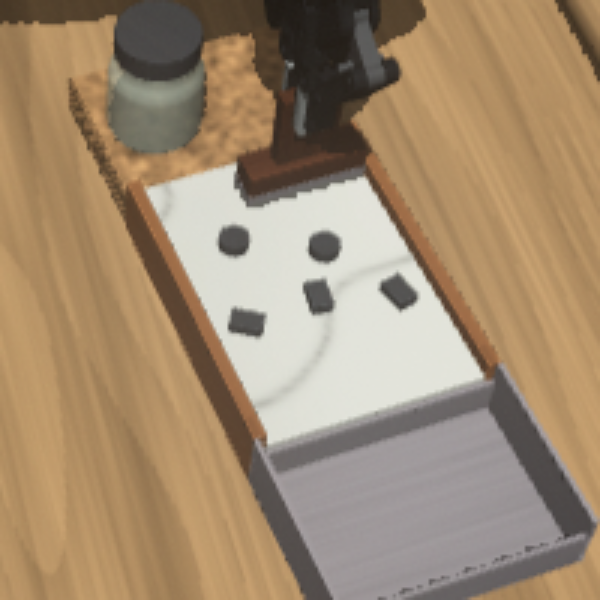

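The scraper foot spans about (245,185)-(370,160), above the far end of the slab and square to it. All five chips lie ahead of it and the pan is empty. Lowering the last bit.

Request:
move_arm(steps=[[[0,0,0.4,0,0,0,1],[0,0,0.3,0,0,0,1],[0,0,0,0,0,0,1],[0,0,0,0,0,0,1]]])

```text
time: 9.85
position: [0.6526, 0.0381, 0.0802]
orientation: [3.136, 0.186, -0.0]
wrist_force: [-0.4, 0.4, -1.1]
width: 0.106
grasp_force: 58.8
```

Run:
```python
from h import *
x,y=world(.020,-.11)
go(x,y,.081,6.8)
```

```text
now [0.6526 0.0381 0.0802] yaw 6.8 tilt [-1.e-04  0.e+00 -1.e+00] need cm [-0.07 17.26 -0.07] turn z 0.0 w 0.106 F [-0.4  0.4 -1.1] t 9.85
```

Request:
move_arm(steps=[[[0,0.8,-0.05,0,0,0,1],[0,1.2,0,0,0,0,1],[0,1.2,0,0,0,0,1],[0,1.2,0,0,0,0,1],[0,1.2,0,0,0,0,1],[0,1.2,0,0,0,0,1],[0,1.2,0,0,0,0,1],[0,1.2,0,0,0,0,1],[0,1.2,0,0,0,0,1],[0,1.2,0,0,0,0,1],[0,1.2,0,0,0,0,1],[0,1.2,0,0,0,0,1]]])

```text
time: 11.35
position: [0.6693, -0.1017, 0.0808]
orientation: [3.136, 0.187, -0.0]
wrist_force: [0.7, 0.4, -0.2]
width: 0.103
grasp_force: 58.7
```

Run:
```python
from h import *
x,y=world(.020,-.115)
go(x,y,.081,6.8)
```

```text
now [ 0.6693 -0.1017  0.0808] yaw 6.81 tilt [-0.e+00  1.e-04 -1.e+00] need cm [-0.07  3.68 -0.02] turn z 0.0 w 0.103 F [ 0.7  0.4 -0.2] t 11.35
```

Request:
move_arm(steps=[[[0,1.2,0,0,0,0,1],[0,1.2,0,0,0,0,1],[0,1.1,0,0,0,0,1],[0,0,0,0,0,0,1],[0,0,-2.5,0,0,0,1],[0,-5,-2.5,0,0,0,1],[0,-5,0,0,0,0,1],[0,-5,0,0,0,0,1],[-1.5,-2.6,0,0,0,0,1],[-3,0,0,0,0,0,1],[0,0,0,0,0,0,1]]])

```text
time: 12.72
position: [0.6057, 0.0346, 0.1309]
orientation: [-3.136, -0.189, 0.003]
wrist_force: [0.7, 0.0, -0.7]
width: 0.099
grasp_force: 58.8
```

Run:
```python
from h import *
x,y=world(-.024,.062)
a,d=get_image("side")
o=cv2.resize(a[150:370,290:510],(600,600));cv2.imwrite("pics/a4.png",o[:,:,::-1])
go(x,y,.0808,6.8)
```

```text
now [0.6074 0.0343 0.1312] yaw 6.84 tilt [ 4.e-04 -1.e-04 -1.e+00] need cm [0.07 0.22 5.04] turn z 0.001 w 0.104 F [ 0.3  0.  -0.4] t 12.775
```

View pics/a4.png

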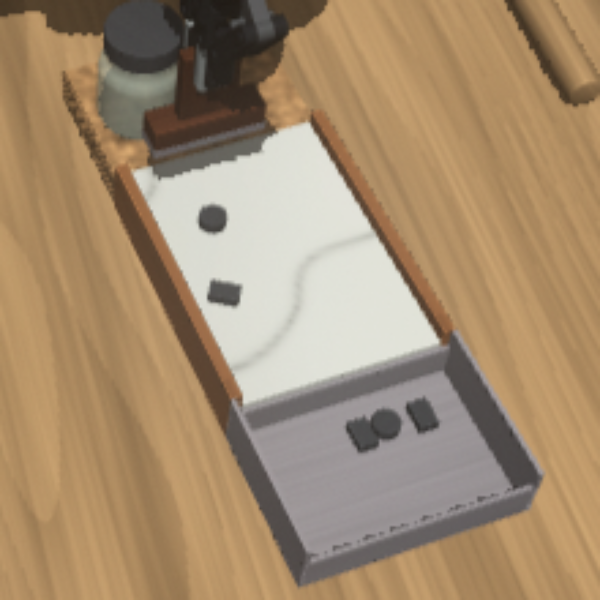

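Three chips are in the pan around (390,425). Two remain on the marble at (212,218) and (224,292), untouched. Second lane next.

Request:
move_arm(steps=[[[0.1,0.2,1.5,0,0,0,1],[0,0,1.5,0,0,0,1],[0,0,1,0,0,0,1],[0,0,0.7,0,0,0,1],[0,0,0.2,0,0,0,1],[0,0,0,0,0,0,1],[0,0,0,0,0,0,1]]])

```text
time: 13.65
position: [0.6094, 0.0319, 0.0823]
orientation: [3.136, 0.187, 0.002]
wrist_force: [-0.4, -0.7, -1.5]
width: 0.1
grasp_force: 58.8
```

Run:
```python
from h import *
x,y=world(-.024,-.115)
go(x,y,.0808,6.8)
```

```text
now [0.6094 0.0319 0.0823] yaw 6.81 tilt [ 1.1e-03  2.0e-04 -1.0e+00] need cm [-0.11 17.66  0.15] turn z 0.0 w 0.1 F [-0.4 -0.7 -1.5] t 13.65
```

Request:
move_arm(steps=[[[0,0.8,0.1,0,0,0,1],[0,1.2,0,0,0,0,1],[0,1.2,0,0,0,0,1],[0,1.2,0,0,0,0,1],[0,1.2,0,0,0,0,1],[0,1.2,0,0,0,0,1],[0,1.2,0,0,0,0,1],[0,1.2,0,0,0,0,1],[0,1.2,0,0,0,0,1],[0,1.2,0,0,0,0,1],[0,1.2,0,0,0,0,1],[0,1.2,0,0,0,0,1]]])

```text
time: 15.15
position: [0.6258, -0.1079, 0.0808]
orientation: [3.136, 0.187, 0.0]
wrist_force: [0.7, -0.5, -0.5]
width: 0.103
grasp_force: 58.8
```

Request:
move_arm(steps=[[[0,1.2,0,0,0,0,1],[0,1.2,0,0,0,0,1],[0,1.2,0,0,0,0,1],[0,0,0,0,0,0,1],[0,0,-2.5,0,0,0,1],[0,0,-2.5,0,0,0,1],[0,0,-4,0,0,0,1],[0,-3,-4,0,0,0,1],[0,-5,0,0,0,0,1],[0,-5,0,0,0,0,1],[0,-5,0,0,0,0,1],[0,0,0,0,0,0,1]]])

```text
time: 16.65
position: [0.6078, 0.0395, 0.211]
orientation: [-3.135, -0.194, 0.0]
wrist_force: [0.6, -0.5, -1.6]
width: 0.105
grasp_force: 58.9
```

Run:
```python
from h import *
a,d=get_image("side")
o=cv2.resize(a[90:390,200:510],(620,600));cv2.imwrite("pics/a5.png",o[:,:,::-1])
go(.3852,.2619,.0526,44.5)
```

```text
now [0.6082 0.0376 0.2109] yaw 7.0 tilt [-1.e-04  2.e-04 -1.e+00] need cm [-19.4  -24.99  15.83] turn z -0.655 w 0.1 F [ 0.4 -0.9 -1.3] t 16.7
```

View pics/a5.png

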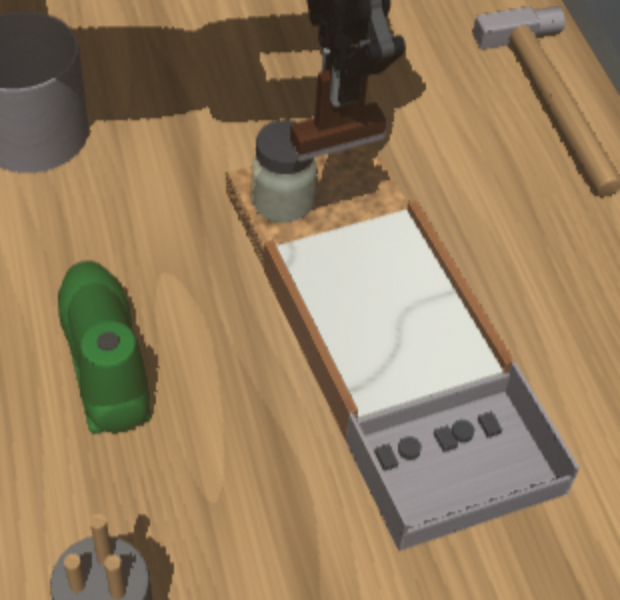

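All five chips lie in the pan at (385,457), (409,448), (446,438), (463,431) and (489,424), and the marble is clear. The jar, last and canister have not moved. Going back to the tin.

Request:
move_arm(steps=[[[-2.4,-3.2,0,0,0,0,1],[-2.4,-3.2,0,0,0,0,1],[-2.4,-3.2,0,0,0,0,1],[-2.4,-3.2,0,0,0,0,1],[-2.4,-3.2,0,0,0,0,1],[-2.4,-3.2,0,0,0,0,1],[-2.4,-3.2,0,0,0,0,1],[-2.6,-3,0,0,0,-0.15,1],[0,0,0,0,0,-0.17,1],[0,0,0,0,0,-0.17,1],[0,0,0,0,0,-0.165,1],[0,0,0,0,0,0,1]]])

```text
time: 18.2
position: [0.3864, 0.2644, 0.2109]
orientation: [2.911, 1.181, 0.0]
wrist_force: [-0.1, 0.1, -0.3]
width: 0.101
grasp_force: 59.1
```

Request:
move_arm(steps=[[[0,0,0,0,0,0,1],[0,0,0,0,0,0,1],[0,0,0,0,0,0,1]]])

```text
time: 18.58
position: [0.3859, 0.265, 0.2108]
orientation: [2.91, 1.184, -0.0]
wrist_force: [1.3, 0.2, -0.4]
width: 0.102
grasp_force: 59.1
```

Run:
```python
from h import *
a,d=get_image("side");b,e=get_image("top")
T=tool();R=T[4];p=np.array(T[:3])
for n,D,im in(("side",d,a),("top",e,b)):
    P=cloud(n,D);im=im.astype(int);m=(np.hypot(P[...,0]-p[0],P[...,1]-p[1])<.06)&(P[...,2]>.13)&(P[...,2]<.26)&(im[...,0]-im[...,2]>15)
    q=(P[m]-p)@R*1000
    if len(q): print(n,len(q),np.percentile(q,[2,50,98],axis=0).round(1).tolist())
    P=P.reshape(-1,3);rim=P[(P[:,2]>.098)&(P[:,2]<.107)&(np.hypot(P[:,0]-.385,P[:,1]-.266)<.065)];print("rim",len(rim),circ(rim[:,:2]))
go(.3850,.2655,.0526,44.5)
```

```text
side 794 [[-33.9, -9.6, -23.3], [-10.3, 4.5, 27.2], [34.2, 11.4, 42.1]]
rim 433 (array([0.38596267, 0.266994  ]), np.float64(0.05128329967355978))
top 506 [[-35.3, -15.6, -43.5], [-17.9, 4.0, 26.9], [5.4, 10.7, 40.1]]
rim 340 (array([0.38503457, 0.26571496]), np.float64(0.05118131639233572))
now [0.3859 0.2651 0.2108] yaw 44.31 tilt [-1.e-04  1.e-04 -1.e+00] need cm [-0.03 -0.09 15.82] turn z -0.003 w 0.104 F [ 0.5 -0.2 -1.8] t 18.675
```

Still well centred, and the grip has not changed. Lowering.

Request:
move_arm(steps=[[[0,-0.1,2,0,0,0,1],[0,0,2,0,0,0,1],[0,0,2,0,0,0,1],[0,0,2,0,0,0,1],[0,0,2,0,0,0,1],[0,0,2,0,0,0,1],[0,0,1.5,0,0,0,1],[0,0,1,0,0,0,1],[0,0,0.5,0,0,0,1],[0,0,0,0,0,0,1],[0,0,0,0,0,0,1],[0,0,0,0,0,0,1]]])

```text
time: 20.18
position: [0.3854, 0.266, 0.0612]
orientation: [-2.909, -1.185, -0.002]
wrist_force: [0.0, -0.4, -1.0]
width: 0.104
grasp_force: 59.1
```

Run:
```python
from h import *
go(.3850,.2655,.0526,44.5)
```

```text
now [0.3854 0.266  0.0612] yaw 44.34 tilt [ 1.e-03  3.e-04 -1.e+00] need cm [-0.07  0.    0.86] turn z -0.003 w 0.104 F [ 0.  -0.4 -1. ] t 20.175
```

Request:
move_arm(steps=[[[0,0,0.4,0,0,0,1],[0,0,0.2,0,0,0,1],[0,0,0.1,0,0,0,1],[0,0,0.1,0,0,0,1],[0,0,0,0,0,0,1],[0,0,0,0,0,0,1]]])

```text
time: 20.92
position: [0.3852, 0.2658, 0.0528]
orientation: [2.909, 1.185, 0.0]
wrist_force: [-0.2, 0.3, -1.0]
width: 0.102
grasp_force: 59.1
```

Request:
move_arm(steps=[[[0,0,0.05,0,0,0,1],[0,0,0,0,0,0,1]]])

```text
time: 21.18
position: [0.3852, 0.2658, 0.0526]
orientation: [2.909, 1.185, 0.0]
wrist_force: [-1.0, -1.4, 4.1]
width: 0.1
grasp_force: 59.8
```

Touching the floor (about 5 N). Releasing slowly and withdrawing straight up.

Request:
move_arm(steps=[[[0,0,0,0,0,0,0.7],[0,0,0,0,0,0,0.6],[0,0,0,0,0,0,0.5],[0,0,0,0,0,0,0.4],[0,0,0,0,0,0,0.3],[0,0,0,0,0,0,0.3],[0,0,-0.5,0,0,0,0.3],[0,0,-1,0,0,0,0.3],[0,0,-2,0,0,0,0.3],[0,0,-3,0,0,0,0.3],[0,0,-3,0,0,0,0.3],[0,0,-3,0,0,0,0.3]]])

```text
time: 22.68
position: [0.3852, 0.2656, 0.179]
orientation: [2.909, 1.185, 0.002]
wrist_force: [-0.6, 0.7, 0.1]
width: 0.347
grasp_force: 0.0
```

Request:
move_arm(steps=[[[0,0,-4,0,0,0,0.3],[0,0,-4,0,0,0,0.3],[0,5,0,0,0,0,0.3],[0,5,0,0,0,0,0.3],[0,5,0,0,0,0,0.3],[0,0,0,0,0,0,0.3]]])

```text
time: 23.42
position: [0.4917, 0.1563, 0.2577]
orientation: [2.911, 1.179, 0.001]
wrist_force: [-0.2, 0.2, -0.4]
width: 0.351
grasp_force: 0.0
```

Run:
```python
from h import *
a,d=get_image("side");b,e=get_image("top")
o=np.hstack([cv2.resize(a[60:210,140:290],(400,400)),cv2.resize(b[230:380,100:250],(400,400))])
cv2.imwrite("pics/a6.png",o[:,:,::-1])
for n,D,im in(("side",d,a),("top",e,b)):
    P=cloud(n,D);im=im.astype(int);m=(np.hypot(P[...,0]-.3855,P[...,1]-.2663)<.046)&(P[...,2]>.066)&(P[...,2]<.085)&(im[...,0]-im[...,2]>15)
    q=P[m];print(n,len(q),q.mean(0),rect(q[:,:2]))
    P=P.reshape(-1,3);rim=P[(P[:,2]>.098)&(P[:,2]<.107)&(np.hypot(P[:,0]-.385,P[:,1]-.266)<.065)];print("rim",len(rim),circ(rim[:,:2]))
go(.385,.2655,.2)
```

```text
side 120 [0.38741013 0.26609352 0.07334684] (array([386.8, 266.2]), array([37. , 12.9]), 42.5)
rim 444 (array([0.38590959, 0.26721702]), np.float64(0.05136949759281081))
top 0 [nan nan nan] (array([0., 0.]), array([0., 0.]), 0.0)
rim 0 (array([0., 0.]), np.float64(0.0))
now [0.4897 0.1583 0.2575] yaw 44.26 tilt [-2.e-04 -5.e-04 -1.e+00] need cm [-1.000e-02 -1.498e+01  5.760e+00] turn z None w 0.353 F [-0.3  0.3 -0.6] t 23.525<stdin>:7: RuntimeWarning: Mean of empty slice.
  ret = um.true_divide(
```

View pics/a6.png

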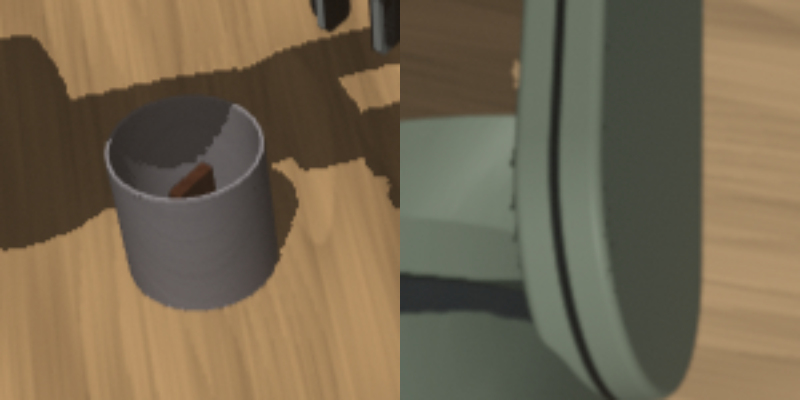

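The side crop shows the scraper upright in the tin at (190,185). Its top is at z ≈ 0.074 and level, and the tin has not moved. The robot is clear of everything, so I'm handing in.

```bash
python3 -c "
from station import bot
print(bot.job_done())"
```

```text
the job is handed in; nothing more can be done
None
```

I swept all five offcuts into the pan, stood the scraper upright on the bottom of the tin and handed the job in at about 23.5 s; the tin hasn't moved and the jar, canister and last looked undisturbed in the last pictures.

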